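# Pack two pin plates and tuck the cover plate under the tray's lapped flap

### The arm

A 6-joint arm with a two-finger parallel gripper is mounted at the origin on a cart in front of the work surface, level with it; the furniture and walls round the work are solid. World frame = base frame: x ahead of the robot, y to its left, z up, the work surface at z = 0. Lengths are in m, angles in rad, forces in N, time in s.
With the tool pointing down it reaches from about 0.3 to 1 m from the base axis. Payload 5.1 kg.
Tool frame: the origin (TCP) lies on the mounting face of the last link; the fingertips stand 190 mm ahead of it and the grasp point (between the pads) lies arm.grip_depth ahead of it (arm.grip_depth is the distance from the TCP to the grasp point, in m); z points along the fingers, y is the line along which they close (so a half turn about z gives the same grasp; the last joint's range is limited). The gripper opens to 95 mm and grips with 3 to 60 N. Pads are 20 mm wide; open, the fingers measure 119 mm over their backs; the gripper's body (75 mm by 180 mm) begins 59 mm behind the grasp point.
Start: joints at [1.075, 0.124, 1.65, -0, 1.367, -0.083], TCP at [0.261, 0.595, 0.405] pointing down, gripper open.
Joint ranges: [-2.61, 2.61], [-1.02, 2.33], [0.03, 2.71], [-1.35, 4.49], [0.32, 2.68], [-2.91, 2.91]. Speed limits (rad/s): [2.57, 2.57, 3.14, 3.14, 3.14, 3.14].

### API

Orientations are given as a rotation vector (axis times angle).
In Python, from cell import arm, probe_bus, grab_frame, job_done gives the robot as it stands (arm), with the cameras as plain functions, the readings (probe_bus) and the job as plain functions.
- The arm moves only by the tool send_path, called by a JSON object that holds its "method" and its "body", one argument or row to a line. Schema: {"type":"object","properties":{"ticks":{"type":"array","items":{"type":"array","items":{"type":"array","items":{"type":"number"},"minItems":6,"maxItems":6},"minItems":1,"maxItems":12},"minItems":1,"maxItems":1},"aperture":{"type":"number"},"grip_force":{"type":"number"},"only":{"type":"string"},"quiet":{"type":"boolean"},"lines":{"type":"string"}},"required":["ticks"],"additionalProperties":false}. ticks is a list that holds a single list of rows (three levels of brackets), with 1 to 12 rows, each of 6 numbers: dx, dy, dz in fractions of the full range, 1 being 75 cm, then a rotation vector rx, ry, rz in shares of 2 rad (1.0 is 2 rad); each row is the pose to reach, as a shift and turn from the pose commanded when the call began, along the tool's axes at that moment; what a row does not reach only later rows make up. A row lasts 1/10 s, in which the tool goes at most 0.05 m and 0.15 rad, less where a joint would pass 70% of its speed; a pose out of reach is approached as far as the arm can. aperture is the opening from 0.0 (shut) to 1.0 (fully open), set as the call begins (left out keeps the last). The fingers move at their own pace and stop on an object; grip_force is the grip in N (left out, the last holds). Time passes only in rows, so rows that do not move let the fingers close. The tool returns the time, the measured TCP pose, the force, the opening and the grip force at its end. only (a regular expression) keeps the lines of the reply that match it, lines (a string "A,B") keeps lines A to B, and quiet returns only ok. No shift or turn number may pass 1 either way. Input that does not fit is refused with a message, and nothing moves.
- probe_bus.state(): the state, without advancing time (a new reading comes with each control period).
- grab_frame(name): name is "scene" or "side" or "wrist"; returns a dict with "image" (384x512x3 uint8, red, green, blue), "intrinsics" (3x3 intrinsics, pixels), "k1" (the pictures are not rectified: a ray, as slopes to the right and down, at radius r is drawn at 1 + k1 r^2 times it, then the intrinsics apply), "R" (3x3) and "t" (3): a world point X has camera coordinates R X + t; the wrist camera has in their place "T_tool_cam" (4x4, takes a point from camera to tool coordinates, whose origin is the TCP and whose axes are the flange's). Camera axes: x right, y down, z forward; pixel columns grow to the right and rows downward; lengths in m; the calibration is good to about 2 mm. A picture is of the moment at which its call begins: read the wrist's pose just before it. There is no depth.
- job_done(): hands the job in; it is judged then, once.
The state is a dict: "clock": time; "joint_pos": joint angles; "dq": joint speeds; "joint_efforts": joint torques, N m; "tcp_pos": TCP position; "orientation": TCP orientation; "force": force on the tool from outside, world axes, zero at the start; "torque": the same for the moment, N m; "finger_gap": opening from 0.0 (shut) to 1.0 (fully open); "grasp_force": force on a finger pad.
Only numpy, scipy, OpenCV 4.12 (cv2) and the standard library are available. Lean on these libraries where they do the work, as an engineer would, in place of code of your own. Each camera call takes 0.05 s, during which the arm holds its last target. There are 200 camera calls.

### The job

Lay the two loose pin plates side by side in the two empty bays of the packing tray, flat on their seats with their long sides pointing from the near sill to the hinge rail. Then take the cover plate by its rib, slide its far edge squarely under the lapped steel flap, without lifting the flap, until it meets the hinge rail, and press the cover down flat on the sill against the sprung seal bar. Finish while still holding it pressed flat, and leave the pliers and the ring gauge alone.

Things in the scene. Friction and masses are not known exactly. Their poses are not given: they have to be found in the camera images.
- tray: fixed grey packing tray, 206 (x) x 150 (y) mm, turned up to 15 degrees. Origin on the bench beneath it; its x axis points from the near sill to the hinge rail, y left. In its frame, mm: base plate top z 8; near sill top z 20, x -100 to -67; open floor with the bays x -67 to 46; far ledge top z 20 from x 46 on, under the flap.
- bay_left (a point): centre of the left (+y) bay's black seat (66 x 52 mm), on its top: tray (-12, 30, 9) mm, axes as the tray's. A rib 4 mm wide, 4 mm above the seat, stands 30 mm to each side (y), leaving 56 mm for the 50 mm pin plate.
- bay_right (a point): the same for the right (-y) bay, tray (-12, -30, 9) mm.
- plate_a: loose yellow pin plate with two contact bars on top, 50 (own x) x 62 (own y) x 9 mm, 30 g, origin at the centre of its underside, lies flat on the bench. In a bay its 62 mm side (own y) lies along the tray's x, either way round. Grip it over the 62 mm length: beside the bay's width are ribs and the neighbour.
- plate_b: second yellow pin plate, of the same size as plate_a; either may go in either bay.
- cover: loose grey-painted metal cover plate, 176 (own x) x 116 (y) x 4 mm, 0.2 kg, origin at the centre of its underside; dark grip rib on top over the centre, 14 mm (x) thick, 64 mm (y) long, 4 to 34 mm above the underside. Its +x edge goes under the flap. Home, it lies flat on sill and ledge, its origin at tray (-3, 0, 20) mm.
- cover_far (a point): middle of the cover's far (+x) edge, at its underside, 88 mm from the cover's centre; tray x 85 when home.
- flap_edge (a point): middle of the flap's flat underside at its free edge, tray (54, 0, 31) mm when down; an upturned lip reaches on to x 47. The flap, a 144 mm wide, 3 mm steel leaf, laps over the ledge; the slot under it is 11 mm high, so the 4 mm cover passes with its underside at tray z 20 to 27. Posts at y +-69 leave 132 mm between them for it.
- rail_stop (a point): middle of the hinge rail's front face, tray (85, 0, 20) mm, at the foot: the stop that the cover's far edge meets. The rail's top is at z 38.
- flap (a joint): flap angle, rad: 0 lying down on its posts, grows as its free edge lifts (39 mm arm); light, falls back by its weight.
- seal_bar (a joint): travel of the black 10 x 112 mm seal bar in the near sill (tray x -83.5), m: at 0 it stands 5 mm above the sill, at 0.005 it is flush. Spring: 2 N at first, 4 N flush; it lifts the cover's near edge unless held down. Pressing on the rib takes about 10 N to lay the cover flat.
- pliers: loose pliers with red handles, 60 x 170 x 14 mm, lying left of the tray, nearer the robot: bystander, origin at the centre of the underside.
- ring_gauge: loose steel ring, 50 mm across, 14 mm high, lying on the bench between tray and cover: bystander, origin at the centre of the underside.

How it is judged:
By the outcome, as a careful person would: the job done as asked, in the order asked, and still so for the second after the job is handed in, while the arm keeps its last pose, push and grip.
It also fails if it takes over 64 s, if anything falls off the work surface, if the arm or the gripper's body presses on something with over 40 N, if the wrist force passes 120 N, or if a joint passes its speed limit or range.

## Working session

There is one attempt and no reset: what is moved stays moved. The work goes in short steps, Python scripts to look and compute and a tool call to move; the robot and the scene stay as the last step left them, time stands still between calls to the robot, and variables do not carry over. Pictures are saved under pics/ and viewed, at most 10 in all, crops included, and the job is handed in when it is done.

```bash
ls; mkdir -p pics; python3 - <<'E'
from cell import arm, probe_bus, grab_frame, job_done
import cv2,numpy as np
print(arm.grip_depth, probe_bus.state())
for n in("scene","side"):
    f=grab_frame(n); cv2.imwrite(f"pics/{n}0.png",f["image"][:,:,::-1]); print(n,f["intrinsics"],f["k1"],f["R"],f["t"])
f=grab_frame("wrist");print(f["T_tool_cam"],f["k1"],f["intrinsics"])
cv2.imwrite("pics/wrist0.png",f["image"][:,:,::-1])
E
```

```text
cell.py
pics
0.1713 {'clock': 0.0, 'joint_pos': array([ 1.07539218e+00,  1.24484763e-01,  1.65168354e+00,  6.74712174e-06,
        1.36751172e+00, -8.25884717e-02]), 'dq': array([ 0.00144948, -0.00124798,  0.00227319, -0.00040917, -0.00190868,
       -0.00067885]), 'joint_efforts': array([ 9.84922190e-04, -4.17581856e+01, -3.59947443e+01,  7.75747723e-02,
        4.90352057e-02, -1.56458441e-04]), 'tcp_pos': array([0.26066976, 0.59516079, 0.40349417]), 'orientation': array([-0.64373326, -3.07431698,  0.0031393 ]), 'force': array([-1.10022978,  0.30006225, -0.69846169]), 'torque': array([-0.01482882, -0.00270577, -0.01563515]), 'grasp_force': 0.0, 'finger_gap': 1.0032443148565908}
scene [[412.5717924    0.         254.71026835]
 [  0.         412.5717924  197.43652669]
 [  0.           0.           1.        ]] 0.015462347763161521 [[ 0.48095585 -0.87664978 -0.01290868]
 [-0.4570349  -0.23812373 -0.85698085]
 [ 0.74819822  0.41806967 -0.51518655]] [-0.30392801  0.25807395  0.71156609]
side [[359.77996748   0.         253.32350833]
 [  0.         359.77996748 200.2189865 ]
 [  0.           0.           1.        ]] 0.001000799033849802 [[-0.9965425   0.08088338 -0.01899778]
 [ 0.05518207  0.47339729 -0.87911884]
 [-0.06211261 -0.87712763 -0.47622384]] [0.52895546 0.04500562 1.08969048]
[[ 2.33854417e-03 -9.70629472e-01 -2.40567992e-01  6.67461573e-02]
 [ 9.99997251e-01  2.31030758e-03  3.99409364e-04  1.59443037e-04]
 [ 1.68107557e-04 -2.40568265e-01  9.70632207e-01  1.97158694e-02]
 [ 0.00000000e+00  0.00000000e+00  0.00000000e+00  1.00000000e+00]] -0.09073591340704541 [[327.71662604   0.         255.69324354]
 [  0.         327.71662604 191.29953897]
 [  0.           0.           1.        ]]
```

```bash
python3 -c "
import cv2
for n in('scene0','side0'):
    cv2.imwrite('pics/'+n+'_b.png',cv2.resize(cv2.imread('pics/'+n+'.png'),(800,600),interpolation=cv2.INTER_CUBIC))"
```

```text
(no output)
```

View pics/scene0.png

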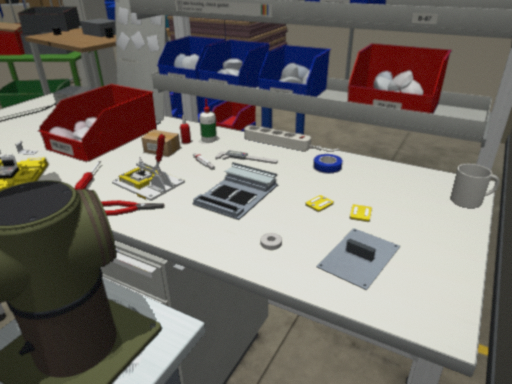

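View pics/side0.png

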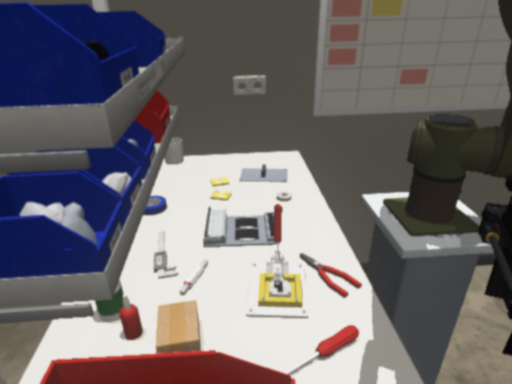

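The scene view shows the tray around (237,190), plates at (319,203) and (361,213), cover centre near (358,258) with its rib at (360,250), ring at (271,241), pliers at (130,207). The side view agrees: tray (242,228), plates (220,195) and (219,181), cover (264,174), ring (284,196).

```bash
cat > h.py <<'E'
import numpy as np, cv2
from scipy.spatial.transform import Rotation as Ro
from cell import arm, probe_bus, grab_frame, job_done
def ray(f,px,tcp=None):
    K=f["intrinsics"]; k=f["k1"]
    d=(np.array(px,float)-K[:2,2])/K[0,0]; u=d.copy()
    for _ in range(20): u=d/(1+k*(u@u))
    v=np.array([u[0],u[1],1])
    if "R" in f and f["R"] is not None: R=np.array(f["R"]); return -R.T@f["t"], R.T@v
    T=np.array(f["T_tool_cam"]); p,rv=tcp; W=Ro.from_rotvec(rv).as_matrix()
    return p+W@T[:3,3], W@T[:3,:3]@v
def onz(f,px,z,tcp=None):
    o,d=ray(f,px,tcp); return o+d*(z-o[2])/d[2]
def wshot(name):
    s=probe_bus.state(); f=grab_frame("wrist"); cv2.imwrite(f"pics/{name}.png",f["image"][:,:,::-1])
    np.savez(f"pics/{name}.npz",p=s["tcp_pos"],o=s["orientation"],T=f["T_tool_cam"],K=f["intrinsics"],k=f["k1"])
    print(s["clock"],s["tcp_pos"],s["orientation"],s["joint_pos"].round(3))
def wl(name):
    d=np.load(f"pics/{name}.npz"); return dict(intrinsics=d["K"],k1=float(d["k"]),T_tool_cam=d["T"]),(d["p"],d["o"])
def W2P(name,px,z):
    f,t=wl(name); return onz(f,px,z,t)
def go(target, yaw=None, flip=False, grasp=False):
    """shift in tool axes to world target (TCP; or grasp point if grasp), yaw = direction of tool y in world, rad (mod pi)"""
    s=probe_bus.state(); R=Ro.from_rotvec(s["orientation"]).as_matrix(); t=np.array(target,float)
    if grasp: t[2]+=arm.grip_depth
    c=R[:,1]; cur=np.arctan2(c[1],c[0]); out=R.T@(t-s["tcp_pos"])
    r=0
    if yaw is not None:
        r=(yaw-cur+np.pi/2)%np.pi-np.pi/2
        if flip: r-=np.sign(r)*np.pi
    # tool z is down -> turn about tool z is -r
    lvl=Ro.from_matrix(R).inv()*Ro.from_matrix(np.array([[np.sin(cur+r),np.cos(cur+r),0],[-np.cos(cur+r),np.sin(cur+r),0],[0,0,-1]]))
    print("shift",out.round(4),"rot",lvl.as_rotvec().round(4),"yaw now",round(np.degrees(cur),2),"q",s["joint_pos"].round(2),"t",s["clock"],"F",s["force"].round(1))
E
python3 - <<'E'
from h import *
K={}
f=grab_frame("scene");g=grab_frame("side")
for n,a,b,z in [("tray",(237,190),(242,228),.015),("p1",(319,203),(220,195),.009),("p2",(361,213),(219,181),.009),("cover",(359,259),(264,177),.004),("ring",(271,241),(284,196),.014),("pl",(130,207),(330,275),.014)]:
    print(n,onz(f,a,z).round(3),onz(g,b,z).round(3))
go((.5,.0,.5))
E
```

```text
tray [0.57  0.022 0.015] [0.565 0.033 0.015]
p1 [ 0.62  -0.2    0.009] [ 0.628 -0.189  0.009]
p2 [ 0.624 -0.311  0.009] [ 0.632 -0.3    0.009]
cover [ 0.451 -0.358  0.004] [ 0.464 -0.325  0.004]
ring [ 0.408 -0.166  0.014] [ 0.417 -0.147  0.014]
pl [0.367 0.224 0.014] [0.372 0.255 0.014]Traceback (most recent call last):
  File "<stdin>", line 6, in <module>
  File "h.py", line 32, in go
    lvl=Ro.from_matrix(R).inv()*Ro.from_matrix(np.array([[np.sin(cur+r),np.cos(cur+r),0],[-np.cos(cur+r),np.sin(cur+r),0],[0,0,-1]]))
                                ~~~~~~~~~~~~~~^^^^^^^^^^^^^^^^^^^^^^^^^^^^^^^^^^^^^^^^^^^^^^^^^^^^^^^^^^^^^^^^^^^^^^^^^^^^^^^^^^^^^^^
  File "scipy/spatial/transform/_rotation.pyx", line 1143, in scipy.spatial.transform._rotation.Rotation.from_matrix
ValueError: Non-positive determinant (left-handed or null coordinate frame) in rotation matrix 0: [[ 0.91599363  0.4011928   0.        ]
 [-0.4011928   0.91599363  0.        ]
 [ 0.          0.         -1.        ]].
```

```bash
sed -i 's/\[\[np.sin(cur+r),np.cos(cur+r),0\],\[-np.cos(cur+r),np.sin(cur+r),0\]/[[-np.sin(cur+r),np.cos(cur+r),0],[np.cos(cur+r),np.sin(cur+r),0]/' h.py
python3 - <<'E'
from h import *
go((.54,-.13,.45),np.pi/2)
E
```

```text
shift [-0.5468 -0.5524 -0.0453] rot [-9.000e-04 -3.000e-04 -4.128e-01] yaw now 66.35 q [ 1.08  0.12  1.65 -0.    1.37 -0.08] t 0.25 F [-0.8 -0.5  0.6]
```

The manual's scale: shifts go in shares of 75 cm and turns go in shares of 2 rad. Converting my numbers, -0.552 m is -0.736, -0.547 m is -0.7293, -0.413 rad is -0.2065.

{"method": "send_path", "body": {
  "ticks": [
    [[-0.7293,-0.736,-0.06,0,0,-0.2065],[-0.7293,-0.736,-0.06,0,0,-0.2065],[-0.7293,-0.736,-0.06,0,0,-0.2065],[-0.7293,-0.736,-0.06,0,0,-0.2065],[-0.7293,-0.736,-0.06,0,0,-0.2065],[-0.7293,-0.736,-0.06,0,0,-0.2065],[-0.7293,-0.736,-0.06,0,0,-0.2065],[-0.7293,-0.736,-0.06,0,0,-0.2065],[-0.7293,-0.736,-0.06,0,0,-0.2065],[-0.7293,-0.736,-0.06,0,0,-0.2065],[-0.7293,-0.736,-0.06,0,0,-0.2065],[-0.7293,-0.736,-0.06,0,0,-0.2065]]
  ]
}}

```text
clock: 1.45
tcp_pos: [0.4764, 0.0344, 0.4398]
orientation: [0.0, 3.141, 0.0]
force: [0.2, 1.3, 0.4]
finger_gap: 1.003
grasp_force: 0.0
```

```bash
python3 - <<'E'
from h import *
go((.54,-.13,.45),np.pi/2)
E
```

```text
shift [-0.0636 -0.1644 -0.0102] rot [ 0.0002  0.001  -0.    ] yaw now 90.0 q [-0.04 -0.29  1.98  0.    1.45 -1.61] t 1.45 F [0.2 1.3 0.4]
```

In the tool's units: -0.164 m is -0.2187, -0.064 m is -0.0853.

{"method": "send_path", "body": {
  "ticks": [
    [[-0.0853,-0.2187,-0.0133,0,0,0],[-0.0853,-0.2187,-0.0133,0,0,0],[-0.0853,-0.2187,-0.0133,0,0,0],[-0.0853,-0.2187,-0.0133,0,0,0],[-0.0853,-0.2187,-0.0133,0,0,0],[-0.0853,-0.2187,-0.0133,0,0,0]]
  ]
}}

```text
clock: 2.05
tcp_pos: [0.5403, -0.1278, 0.4491]
orientation: [-0.001, -3.141, -0.001]
force: [0.2, -0.5, -0.7]
finger_gap: 0.999
grasp_force: 0.0
```

```bash
python3 - <<'E'
from h import *
wshot("w1")
cv2.imwrite("pics/w1b.png",cv2.resize(cv2.imread("pics/w1.png"),(800,600),interpolation=cv2.INTER_CUBIC))
E
```

```text
2.05 [ 0.54028137 -0.12777599  0.44905586] [-1.42337270e-03 -3.14075859e+00 -1.16360084e-03] [-0.329 -0.11   1.811  0.     1.441 -1.899]
```

View pics/w1b.png

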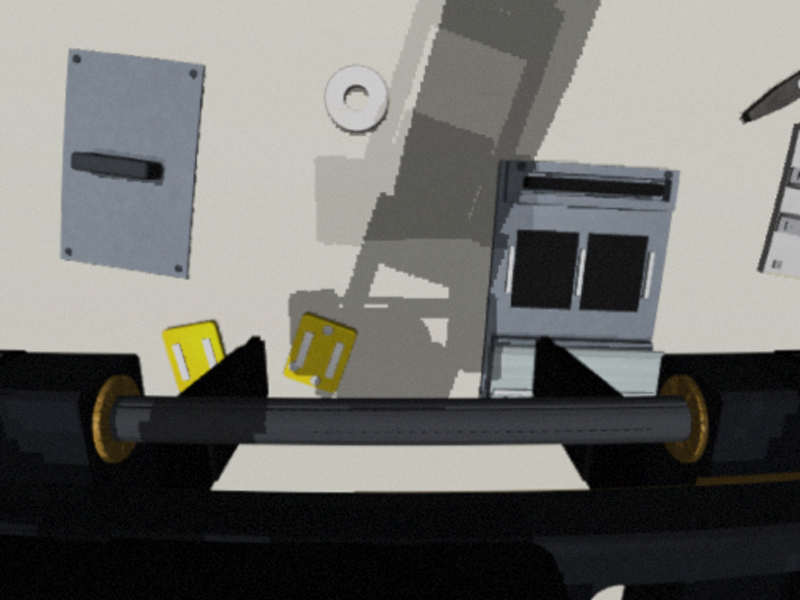

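The wrist view shows (800 px scale) the cover at corners (70,49),(205,65),(188,278),(61,260), ring (357,98), plates at (320,353) and (197,355, partly behind a finger), tray seats at (546,270) and (614,272), sill at the top, flap at the bottom.

```bash
python3 - <<'E'
from h import *
im=cv2.imread("pics/w1.png"); hsv=cv2.cvtColor(im,cv2.COLOR_BGR2HSV)
def rect(mask,z,tag,amin=300,box=None):
    if box: m=np.zeros_like(mask); x,y,X,Y=box; m[y:Y,x:X]=mask[y:Y,x:X]; mask=m
    cs,_=cv2.findContours(mask,cv2.RETR_EXTERNAL,cv2.CHAIN_APPROX_NONE)
    for c in cs:
        if cv2.contourArea(c)<amin: continue
        P=np.array([W2P("w1",p,z)[:2]*1000 for p in c[:,0]],np.float32)
        r=cv2.minAreaRect(P); m=cv2.moments(P.reshape(-1,1,2)); print(tag,"c",np.round(r[0],1),"mom",round(m["m10"]/m["m00"],1),round(m["m01"]/m["m00"],1),"size",np.round(r[1],1),"ang",round(r[2],1), "px",c[:,0].mean(0)/.64)
rect(cv2.inRange(hsv,(20,120,60),(35,255,255)),.009,"yellow",200)
rect(cv2.inRange(hsv,(0,0,0),(180,255,45)),.009,"seat",400,(315,140,425,205))
for n,z,ps in [("cover",.004,[(70,49),(205,65),(188,278),(61,260)]),("sill",.020,[(503,160),(679,171)]),("seatL",.009,[(586,233),(648,238),(641,312),(580,307)]),("seatR",.009,[(517,231),(579,233),(572,309),(511,305)]),("rib top",.034,[(73,152),(160,161),(158,180),(71,168)])]:
    P=np.array([W2P("w1",np.array(p)*.64-.18,z)[:2]*1000 for p in ps]); print(n,P.round(1).tolist(),P.mean(0).round(1),"len",np.linalg.norm(np.diff(P,axis=0),axis=1).round(1))
go((.70,-.16,.40),np.pi/2)
E
```

```text
yellow c [ 629.4 -307. ] mom 625.1 -311.8 size [59.5 51.7] ang 11.2 px [195.16416139 349.80221519]
yellow c [ 625.8 -197.4] mom 624.8 -197.1 size [49.4 63.3] ang 69.6 px [318.84072581 354.25403226]
seat c [554.1  53.6] mom 554.1 53.8 size [51.  64.5] ang 88.1 px [612.56710123 271.70245399]
seat c [551.6  -6.2] mom 551.6 -6.2 size [51.1 64.6] ang 87.7 px [543.60965569 268.5254491 ]
cover [[369.4, -395.9], [387.4, -282.3], [560.0, -309.8], [543.5, -424.9]] [ 465.1 -353.2] len [115.1 174.8 116.3]
sill [[462.7, -47.2], [468.4, 96.3]] [465.6  24.6] len [143.6]
seatL [[520.5, 27.2], [524.0, 81.2], [588.5, 82.3], [584.0, 27.3]] [554.2  54.5] len [54.1 64.5 55.1]
seatR [[519.3, -31.0], [520.5, 21.2], [585.8, 20.4], [582.3, -32.7]] [552.   -5.5] len [52.2 65.3 53.3]
rib top [[453.5, -382.0], [462.4, -311.2], [476.7, -314.1], [465.7, -385.1]] [ 464.6 -348.1] len [71.3 14.6 71.9]
shift [-0.1599 -0.033   0.049 ] rot [ 0.0006 -0.0007  0.0003] yaw now 90.02 q [-0.33 -0.11  1.81  0.    1.44 -1.9 ] t 2.1 F [0.2 0.1 0.6]
```

```bash
python3 - <<'E'
from h import *
go((.6255,-.1972,.12),np.radians(-20.4),grasp=True)
E
```

```text
shift [-0.0855 -0.0703  0.1577] rot [ 1.0000e-03 -2.0000e-04 -1.2144e+00] yaw now 90.02 q [-0.33 -0.11  1.81  0.    1.44 -1.9 ] t 2.1 F [0.2 0.1 0.6]
```

In the tool's units: 0.1577 m is 0.2103, -0.0855 m is -0.114, 1.2 rad is 0.6.

{"method": "send_path", "body": {
  "ticks": [
    [[-0.0573,-0.0467,0.1053,0,0,0.075],[-0.114,-0.0937,0.2103,0,0,0.15],[-0.114,-0.0937,0.2103,0,0,0.225],[-0.114,-0.0937,0.2103,0,0,0.3],[-0.114,-0.0937,0.2103,0,0,0.375],[-0.114,-0.0937,0.2103,0,0,0.45],[-0.114,-0.0937,0.2103,0,0,0.525],[-0.114,-0.0937,0.2103,0,0,0.6],[-0.114,-0.0937,0.2103,0,0,0.675],[-0.114,-0.0937,0.2103,0,0,0.75],[-0.114,-0.0937,0.2103,0,0,0.825],[-0.114,-0.0937,0.2103,0,0,0.9]]
  ]
}}

```text
clock: 3.3
tcp_pos: [0.6258, -0.1958, 0.292]
orientation: [-2.464, -1.948, -0.0]
force: [-0.3, -0.3, 0.2]
finger_gap: 1.001
grasp_force: 0.0
```

{"method": "send_path", "body": {
  "ticks": [
    [[0,0,0,0,0,0.0635],[0,0,0,0,0,0.0635],[0,0,0,0,0,0.0635]]
  ]
}}

```text
clock: 3.6
tcp_pos: [0.6258, -0.1965, 0.292]
orientation: [2.576, 1.799, 0.0]
force: [-0.2, 0.0, -0.7]
finger_gap: 1.002
grasp_force: 0.0
```

```bash
cat >> h.py <<'E'
def rects(name,lo,hi,z,amin=800):
    hsv=cv2.cvtColor(cv2.imread(f"pics/{name}.png"),cv2.COLOR_BGR2HSV)
    cs,_=cv2.findContours(cv2.inRange(hsv,lo,hi),cv2.RETR_EXTERNAL,cv2.CHAIN_APPROX_NONE)
    for c in cs:
        if cv2.contourArea(c)<amin: continue
        P=np.array([W2P(name,p,z)[:2]*1000 for p in c[:,0]],np.float32); r=cv2.minAreaRect(P)
        print("c",np.round(r[0],1),"size",np.round(r[1],1),"ang",round(r[2],1),"px",cv2.boundingRect(c))
E
python3 - <<'E'
from h import *
wshot("w2"); rects("w2",(20,120,50),(35,255,255),.009)
E
```

```text
3.6 [ 0.62581453 -0.1964924   0.29195978] [2.57583745e+00 1.79851312e+00 1.39083258e-04] [-0.386  0.227  1.73   0.     1.185 -0.034]
c [ 632.4 -304.9] size [32.3 73.9] ang 70.5 px (262, 284, 81, 32)
c [ 626.9 -197.3] size [50.5 61.8] ang 69.9 px (219, 164, 76, 60)
```

View pics/w2.png

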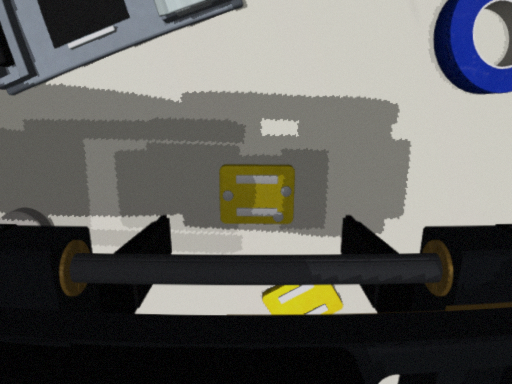

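The plate sits centred between the fingers at (257,194), long side along the closing line; measured size 50.5 × 61.8 mm fits. Descend and grip.

```bash
python3 - <<'E'
from h import *
go((.6269,-.1973,.0215),np.radians(-20.1),grasp=True)
E
```

```text
shift [-0.0001  0.0012  0.0991] rot [-0.     -0.     -0.0017] yaw now -20.2 q [-0.39  0.23  1.73  0.    1.18 -0.03] t 3.65 F [-0.4  0.4  0.3]
```

In the tool's units: 0.099 m is 0.132, 0.095 m is 0.1267.

{"method": "send_path", "body": {
  "ticks": [
    [[0,0.0016,0.0533,0,0,0],[0,0.0016,0.0933,0,0,0],[0,0.0016,0.1133,0,0,0],[0,0.0016,0.1267,0,0,0],[0,0.0016,0.132,0,0,0],[0,0.0016,0.132,0,0,0]]
  ]
}}

```text
clock: 4.25
tcp_pos: [0.6273, -0.1983, 0.1933]
orientation: [2.579, 1.793, 0.001]
force: [0.2, 0.7, -0.0]
finger_gap: 1.001
grasp_force: 0.0
```

{"method": "send_path", "body": {
  "ticks": [
    [[0,0,0,0,0,0],[0,0,0,0,0,0],[0,0,0,0,0,0],[0,0,0,0,0,0],[0,0,0,0,0,0]]
  ],
  "aperture": 0.0,
  "grip_force": 12
}}

```text
clock: 4.75
tcp_pos: [0.627, -0.1982, 0.1931]
orientation: [2.579, 1.793, 0.0]
force: [-1.0, 0.4, 0.9]
finger_gap: 0.652
grasp_force: 12.0
```

```bash
python3 - <<'E'
from h import *
wshot("w3")
s=probe_bus.state();print(s["grasp_force"],s["finger_gap"]*95); go((.55,.0,.10),np.radians(-2.4),grasp=True)
E
```

```text
4.75 [ 0.62704226 -0.1982289   0.19311457] [2.57935041e+00 1.79280677e+00 4.14577575e-04] [-0.388  0.345  1.77   0.     1.026 -0.032]
11.999980509281158 61.95485249607871
shift [ 0.1589 -0.1413 -0.0783] rot [ 3.000e-04  1.000e-04 -3.141e-01] yaw now -20.4 q [-0.39  0.34  1.77 -0.    1.03 -0.03] t 4.8 F [-0.8  0.5  0.7]
```

```bash
python3 - <<'E'
from h import *
rects("w3",(20,120,40),(35,255,255),.009)
go((.5516,-.0062,.13),np.radians(-2.4),grasp=True)
E
```

```text
c [ 630.6 -190.1] size [35.4 62.1] ang 69.7 px (197, 191, 118, 64)
shift [ 0.1537 -0.1376 -0.1083] rot [ 3.000e-04  1.000e-04 -3.141e-01] yaw now -20.4 q [-0.39  0.34  1.77 -0.    1.03 -0.03] t 4.8 F [-0.8  0.5  0.7]
```

In the tool's units: 0.1537 m is 0.2049, 0.145 m is 0.1933, -0.314 rad is -0.157.

{"method": "send_path", "body": {
  "ticks": [
    [[0,0,-0.0667,0,0,0],[0.04,-0.0373,-0.12,0,0,-0.05],[0.08,-0.0733,-0.144,0,0,-0.1],[0.1267,-0.1133,-0.144,0,0,-0.157],[0.1667,-0.1467,-0.144,0,0,-0.157],[0.1933,-0.1733,-0.144,0,0,-0.157],[0.2049,-0.1835,-0.1444,0,0,-0.157],[0.2049,-0.1835,-0.1444,0,0,-0.157],[0.2049,-0.1835,-0.1444,0,0,-0.157]]
  ]
}}

```text
clock: 5.7
tcp_pos: [0.552, -0.0068, 0.3012]
orientation: [2.267, 2.174, 0.0]
force: [0.4, -0.7, -0.1]
finger_gap: 0.647
grasp_force: 12.0
```

```bash
python3 - <<'E'
from h import *
wshot("w4"); rects("w4",(20,120,40),(35,255,255),.13-.0125)
rects("w4",(0,0,0),(180,255,50),.009)
im=cv2.imread("pics/w4.png");cv2.imwrite("pics/w4b.png",cv2.resize(im[60:310,50:450],(800,500),interpolation=cv2.INTER_CUBIC))
E
```

```text
5.7 [ 0.55197566 -0.00675119  0.30119374] [2.26716065e+00 2.17359407e+00 5.54952173e-05] [-1.090e-01 -3.000e-03  1.964e+00 -1.000e-03  1.180e+00 -6.700e-02]
c [552.9   2. ] size [35.3 62. ] ang 87.7 px (197, 191, 118, 64)
c [552.5   6.8] size [25.9 66. ] ang 87.7 px (216, 160, 79, 31)
c [549.8 -96.1] size [275.3 586.1] ang 87.6 px (0, 135, 512, 249)
c [554.   53.7] size [51.4 65.2] ang 88.7 px (215, 86, 80, 65)
c [477.8  22.2] size [122.1  15.5] ang 87.4 px (154, 86, 24, 144)
```

View pics/w4b.png

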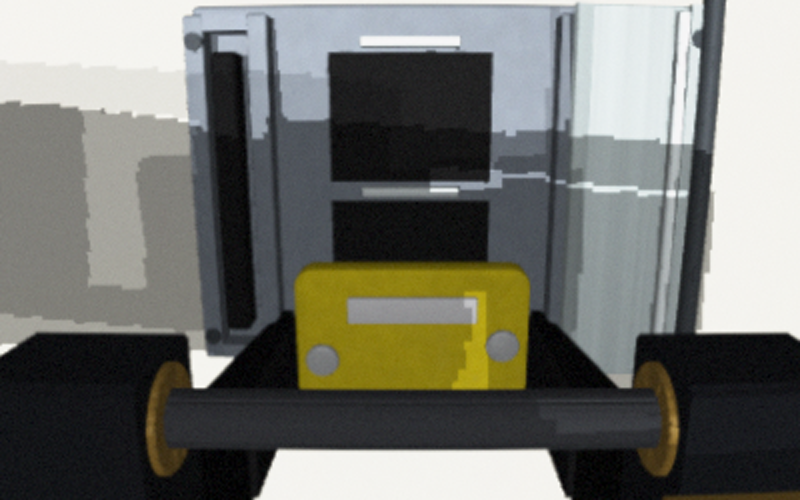

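The in-hand plate is held square; left seat (554.0,53.7), tray turn ≈ −2.4°, consistent with the first view. Lower into the right bay.

```bash
python3 - <<'E'
from h import *
go((.5512,-.0073,.0312),np.radians(-2.4),grasp=True)
E
```

```text
shift [-0.0002 -0.001   0.0987] rot [ 0.0005  0.0005 -0.0009] yaw now -2.45 q [-0.11 -0.    1.96 -0.    1.18 -0.07] t 5.75 F [ 0.6 -1.1 -0.9]
```

In the tool's units: 0.0985 m is 0.1313, 0.095 m is 0.1267.

{"method": "send_path", "body": {
  "ticks": [
    [[-0.0003,-0.0013,0.04,0,0,0],[-0.0003,-0.0013,0.08,0,0,0],[-0.0003,-0.0013,0.1067,0,0,0],[-0.0003,-0.0013,0.12,0,0,0],[-0.0003,-0.0013,0.1267,0,0,0],[-0.0003,-0.0013,0.1313,0,0,0],[-0.0003,-0.0013,0.1313,0,0,0]]
  ]
}}

```text
clock: 6.45
tcp_pos: [0.5511, -0.0066, 0.2031]
orientation: [2.267, 2.173, 0.001]
force: [-0.6, 0.7, -0.1]
finger_gap: 0.653
grasp_force: 12.0
```

In the tool's units: 0.0012 m is 0.0016, 0.001 m is 0.0013.

{"method": "send_path", "body": {
  "ticks": [
    [[0,0,0.0013,0,0,0],[0,0,0.0016,0,0,0]]
  ]
}}

```text
clock: 6.65
tcp_pos: [0.551, -0.0063, 0.2022]
orientation: [2.267, 2.174, 0.002]
force: [-0.2, -0.1, 0.0]
finger_gap: 0.656
grasp_force: 12.0
```

{"method": "send_path", "body": {
  "ticks": [
    [[0,0,0,0,0,0],[0,0,0,0,0,0],[0,0,0,0,0,0]]
  ],
  "aperture": 0.78
}}

```text
clock: 6.95
tcp_pos: [0.5506, -0.0063, 0.2016]
orientation: [2.267, 2.174, 0.0]
force: [0.7, 0.4, -0.7]
finger_gap: 0.774
grasp_force: 0.0
```

{"method": "send_path", "body": {
  "ticks": [
    [[0,0,-0.0267,0,0,0],[0,0,-0.08,0,0,0],[0,0,-0.1333,0,0,0],[0,0,-0.1333,0,0,0]]
  ]
}}

```text
clock: 7.35
tcp_pos: [0.5528, -0.0065, 0.3085]
orientation: [2.261, 2.168, 0.013]
force: [0.5, 1.0, 1.1]
finger_gap: 0.782
grasp_force: 0.0
```

```bash
python3 - <<'E'
from h import *
wshot("w5"); rects("w5",(20,120,40),(35,255,255),.018)
go((.6294,-.307,.12),np.radians(11.2),grasp=True)
E
```

```text
7.35 [ 0.55275223 -0.00648934  0.30851027] [2.26065348 2.16776969 0.01261396] [-0.109 -0.012  1.96   0.     1.182 -0.067]
c [552.  -6.] size [50.9 62.7] ang 87.6 px (213, 161, 74, 59)
shift [-0.2971  0.09    0.0149] rot [ 0.0076  0.0014 -0.2374] yaw now -2.4 q [-0.11 -0.01  1.96 -0.    1.18 -0.07] t 7.4 F [ 0.7 -0.5 -0.3]
```

In the tool's units: -0.297 m is -0.396, -0.28 m is -0.3733, -0.237 rad is -0.1185.

{"method": "send_path", "body": {
  "ticks": [
    [[-0.0667,0.02,0.0027,0,0,-0.03],[-0.1333,0.04,0.0067,0,0,-0.06],[-0.2,0.06,0.0093,0,0,-0.09],[-0.2667,0.08,0.0133,0,0,-0.1185],[-0.3333,0.1013,0.0173,0,0,-0.1185],[-0.3733,0.1133,0.02,0,0,-0.1185],[-0.396,0.1213,0.02,0,0,-0.1185],[-0.396,0.1213,0.02,0,0,-0.1185],[-0.396,0.1213,0.02,0,0,-0.1185]]
  ],
  "aperture": 1.0
}}

```text
clock: 8.3
tcp_pos: [0.6285, -0.3065, 0.2844]
orientation: [-1.993, -2.424, 0.0]
force: [0.1, 0.6, 0.2]
finger_gap: 0.998
grasp_force: 0.0
```

```bash
python3 - <<'E'
from h import *
wshot("w6"); rects("w6",(20,120,40),(35,255,255),.009)
E
```

```text
8.3 [ 0.62851677 -0.30651467  0.28436951] [-1.99307782e+00 -2.42410357e+00  2.02249905e-04] [-0.531  0.323  1.626  0.     1.196 -0.725]
c [ 631.4 -307.3] size [61.5 50.8] ang 9.8 px (221, 167, 77, 62)
```

```bash
python3 - <<'E'
from h import *
go((.6314,-.3073,.0215),np.radians(9.8),grasp=True)
E
```

```text
shift [-0.0021  0.0027  0.092 ] rot [-0.0019 -0.002   0.0244] yaw now 11.2 q [-0.53  0.32  1.63  0.    1.2  -0.73] t 8.35 F [ 0.3 -0.4 -0.1]
```

In the tool's units: 0.092 m is 0.1227, -0.0015 m is -0.002, 0.024 rad is 0.012.

{"method": "send_path", "body": {
  "ticks": [
    [[-0.002,0.0036,0.0533,0,0,0.012],[-0.002,0.0036,0.0867,0,0,0.012],[-0.002,0.0036,0.1067,0,0,0.012],[-0.002,0.0036,0.1173,0,0,0.012],[-0.002,0.0036,0.1227,0,0,0.012],[-0.002,0.0036,0.1227,0,0,0.012]]
  ]
}}

```text
clock: 8.95
tcp_pos: [0.6322, -0.3076, 0.1949]
orientation: [2.023, 2.403, 0.0]
force: [-0.6, 0.0, -0.4]
finger_gap: 1.003
grasp_force: 0.0
```

{"method": "send_path", "body": {
  "ticks": [
    [[0,0,0,0,0,0],[0,0,0,0,0,0],[0,0,0,0,0,0],[0,0,0,0,0,0],[0,0,0,0,0,0]]
  ],
  "aperture": 0.0,
  "grip_force": 12
}}

```text
clock: 9.45
tcp_pos: [0.632, -0.3079, 0.1947]
orientation: [2.023, 2.403, 0.0]
force: [-0.6, -1.2, 0.2]
finger_gap: 0.649
grasp_force: 12.0
```

```bash
python3 - <<'E'
from h import *
print(probe_bus.state()["finger_gap"]*95)
go((.554,.0527,.13),np.radians(-2.4),grasp=True)
E
```

```text
61.69695330590527
shift [ 0.3686 -0.0155 -0.1068] rot [0.0003 0.0003 0.2128] yaw now 9.79 q [-0.53  0.43  1.66 -0.    1.06 -0.7 ] t 9.45 F [-0.6 -1.2  0.2]
```

In the tool's units: 0.3686 m is 0.4915, 0.35 m is 0.4667, 0.213 rad is 0.1065.

{"method": "send_path", "body": {
  "ticks": [
    [[0,0,-0.0667,0,0,0],[0.04,-0.0027,-0.12,0,0,0.025],[0.1067,-0.0053,-0.1427,0,0,0.05],[0.1733,-0.008,-0.1427,0,0,0.075],[0.24,-0.0107,-0.1427,0,0,0.1065],[0.3067,-0.0133,-0.1427,0,0,0.1065],[0.3733,-0.016,-0.1427,0,0,0.1065],[0.4267,-0.0187,-0.1427,0,0,0.1065],[0.4667,-0.02,-0.1427,0,0,0.1065],[0.4915,-0.0207,-0.1427,0,0,0.1065],[0.4915,-0.0207,-0.1427,0,0,0.1065],[0.4915,-0.0207,-0.1427,0,0,0.1065]]
  ]
}}

```text
clock: 10.65
tcp_pos: [0.5539, 0.0528, 0.3014]
orientation: [2.266, 2.175, -0.0]
force: [0.7, 0.7, -0.7]
finger_gap: 0.652
grasp_force: 12.0
```

```bash
python3 - <<'E'
from h import *
wshot("w7"); s=probe_bus.state(); rects("w7",(20,120,40),(35,255,255),s["tcp_pos"][2]-.1947+.009)
E
```

```text
10.65 [0.5539212  0.05281425 0.30140206] [ 2.26633387e+00  2.17499946e+00 -2.70643588e-04] [-1.000e-03  6.000e-03  1.954e+00 -0.000e+00  1.181e+00  4.000e-02]
c [554.7  61.2] size [36.3 62.1] ang 87.7 px (198, 190, 117, 65)
```

In the tool's units: 0.098 m is 0.1307, 0.095 m is 0.1267.

{"method": "send_path", "body": {
  "ticks": [
    [[0,-0.0005,0.04,0,0,0],[0,-0.0005,0.08,0,0,0],[0,-0.0005,0.1067,0,0,0],[0,-0.0005,0.12,0,0,0],[0,-0.0005,0.1267,0,0,0],[0,-0.0005,0.1307,0,0,0],[0,-0.0005,0.1307,0,0,0],[0,-0.0005,0.1307,0,0,0]]
  ]
}}

```text
clock: 11.5
tcp_pos: [0.5541, 0.0527, 0.2045]
orientation: [2.267, 2.173, 0.002]
force: [0.5, 0.4, -0.0]
finger_gap: 0.652
grasp_force: 12.0
```

In the tool's units: 0.0011 m is 0.0015, 0.0008 m is 0.0011.

{"method": "send_path", "body": {
  "ticks": [
    [[0,0,0.0011,0,0,0],[0,0,0.0015,0,0,0]]
  ]
}}

```text
clock: 11.7
tcp_pos: [0.5541, 0.0528, 0.2035]
orientation: [2.266, 2.174, 0.002]
force: [-1.3, -0.9, 6.7]
finger_gap: 0.653
grasp_force: 12.0
```

{"method": "send_path", "body": {
  "ticks": [
    [[0,0,0,0,0,0],[0,0,0,0,0,0],[0,0,0,0,0,0]]
  ],
  "aperture": 0.78
}}

```text
clock: 12.0
tcp_pos: [0.5534, 0.0528, 0.202]
orientation: [-2.267, -2.174, 0.0]
force: [-0.7, 0.2, -0.6]
finger_gap: 0.772
grasp_force: 0.0
```

{"method": "send_path", "body": {
  "ticks": [
    [[0,0,-0.0267,0,0,0],[0,0,-0.08,0,0,0],[0,0,-0.1333,0,0,0],[0,0,-0.1333,0,0,0],[0,0,-0.1333,0,0,0],[0,0,-0.1333,0,0,0]]
  ]
}}

```text
clock: 12.6
tcp_pos: [0.5529, 0.0528, 0.3005]
orientation: [-2.266, -2.173, 0.003]
force: [-0.2, -0.9, -1.2]
finger_gap: 0.779
grasp_force: 0.0
```

```bash
python3 - <<'E'
from h import *
wshot("w8"); rects("w8",(20,120,40),(35,255,255),.018)
im=cv2.imread("pics/w8.png");cv2.imwrite("pics/w8b.png",cv2.resize(im[100:260,130:380],(800,512),interpolation=cv2.INTER_CUBIC))
go((.464,-.351,.12),np.radians(-9.2),grasp=True)
E
```

```text
12.6 [0.55288384 0.05278878 0.30052311] [-2.26613155 -2.1730011   0.00325711] [-1.000e-03  6.000e-03  1.957e+00 -0.000e+00  1.182e+00  4.100e-02]
c [552.8   9.2] size [23.2 62.4] ang 87.8 px (222, 230, 73, 26)
c [554.9  53.6] size [50.6 62.4] ang 88.8 px (220, 162, 77, 61)
shift [-0.4071 -0.0717  0.0091] rot [-0.0037  0.0004  0.1186] yaw now -2.41 q [-0.    0.01  1.96 -0.    1.18  0.04] t 12.65 F [-0.7 -0.2 -0.3]
```

View pics/w8b.png

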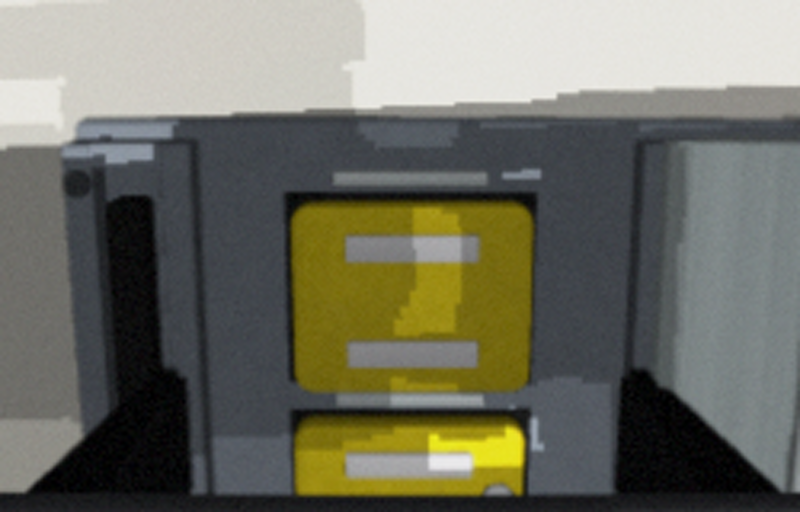

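Both plates lie inside their ribs on their black seats, square to the tray. Now the cover.

In the tool's units: -0.407 m is -0.5427, -0.39 m is -0.52, 0.118 rad is 0.059.

{"method": "send_path", "body": {
  "ticks": [
    [[-0.0667,-0.012,-0.0267,0,0,0.015],[-0.1333,-0.024,-0.04,0,0,0.03],[-0.2,-0.036,-0.04,0,0,0.045],[-0.2667,-0.048,-0.04,0,0,0.059],[-0.3333,-0.0587,-0.04,0,0,0.059],[-0.4,-0.0707,-0.04,0,0,0.059],[-0.4667,-0.0827,-0.04,0,0,0.059],[-0.52,-0.0933,-0.04,0,0,0.059],[-0.5427,-0.096,-0.04,0,0,0.059],[-0.5427,-0.096,-0.04,0,0,0.059],[-0.5427,-0.096,-0.04,0,0,0.059]]
  ],
  "aperture": 0.6
}}

```text
clock: 13.75
tcp_pos: [0.4644, -0.3503, 0.3307]
orientation: [-2.39, -2.034, -0.0]
force: [-0.1, 0.0, -0.5]
finger_gap: 0.597
grasp_force: 0.0
```

```bash
python3 - <<'E'
from h import *
wshot("w9")
im=cv2.imread("pics/w9.png");cv2.imwrite("pics/w9b.png",cv2.resize(im,(800,600),interpolation=cv2.INTER_CUBIC))
E
```

```text
13.75 [ 0.46442972 -0.35026245  0.33069959] [-2.38989984e+00 -2.03442774e+00 -3.97018830e-04] [-7.390e-01  3.300e-02  1.875e+00  1.000e-03  1.237e+00 -5.780e-01]
```

View pics/w9b.png

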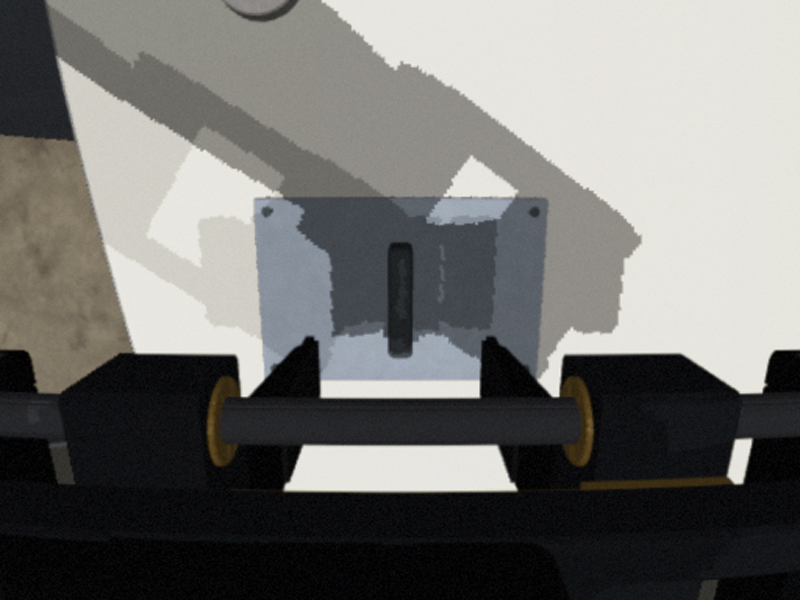

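Cover square in view: corners (254,198),(548,198),(264,379),(540,379); rib top from (400,243) to (400,356).

```bash
python3 - <<'E'
from h import *
for n,z,ps in [("cover",.004,[(254,198),(548,198),(540,380),(264,380)]),("rib",.034,[(388,243),(412,243),(412,357),(388,357)])]:
    P=np.array([W2P("w9",np.array(p)*.64-.18,z)[:2]*1000 for p in ps]); d=P[1]-P[0]; print(n,P.mean(0).round(1),"len",np.linalg.norm(np.diff(P,axis=0),axis=1).round(1),"ang",np.degrees(np.arctan2(d[1],d[0])), np.degrees(np.arctan2(*(P[2]-P[3])[::-1])))
go((.4652,-.353,.0265),np.radians(-9.2),grasp=True)
E
```

```text
cover [ 464.8 -354.5] len [175.  116.  178.9] ang -9.046093259132356 -9.04324886028435
rib [ 464.2 -352.4] len [13.  65.6 13.8] ang -9.046952354186269 -9.03802032321928
shift [-0.0034  0.0012  0.1332] rot [-0.0017 -0.0017  0.0014] yaw now -9.12 q [-0.74  0.03  1.87  0.    1.24 -0.58] t 13.8 F [ 0.8 -0.4  0.3]
```

In the tool's units: 0.133 m is 0.1773, 0.128 m is 0.1707.

{"method": "send_path", "body": {
  "ticks": [
    [[-0.0047,0.0011,0.0667,0,0,0],[-0.0047,0.0011,0.12,0,0,0],[-0.0047,0.0011,0.1533,0,0,0],[-0.0047,0.0011,0.1707,0,0,0],[-0.0047,0.0011,0.1773,0,0,0],[-0.0047,0.0011,0.1773,0,0,0],[-0.0047,0.0011,0.1773,0,0,0]]
  ]
}}

```text
clock: 14.5
tcp_pos: [0.4656, -0.3547, 0.2011]
orientation: [2.389, 2.035, 0.001]
force: [-0.1, -0.2, -0.3]
finger_gap: 0.597
grasp_force: 0.0
```

{"method": "send_path", "body": {
  "ticks": [
    [[0,0,0,0,0,0],[0,0,0,0,0,0],[0,0,0,0,0,0],[0,0,0,0,0,0],[0,0,0,0,0,0],[0,0,0,0,0,0]]
  ],
  "aperture": 0.0,
  "grip_force": 50
}}

```text
clock: 15.1
tcp_pos: [0.4646, -0.3544, 0.1992]
orientation: [-2.391, -2.036, 0.0]
force: [-3.0, -0.3, 0.4]
finger_gap: 0.151
grasp_force: 0.8
```

```bash
python3 - <<'E'
from h import *
print(probe_bus.state()["finger_gap"]*95, probe_bus.state()["orientation"])
# tray
th=np.radians(-2.4); R=np.array([[np.cos(th),-np.sin(th)],[np.sin(th),np.cos(th)]])
c=np.array([.5528,.0237])+R@[.012,0]; print("tray",c)
h=c+R@[-.043-.04,0]; print(h)   # 40mm+ before
go((h[0],h[1],.16),th,grasp=True)
E
```

```text
14.385156788315367 [-2.39149654e+00 -2.03642128e+00  4.55365790e-04]
tray [0.56478947 0.02319749]
[0.48186228 0.02667317]
shift [ 0.379  -0.0438 -0.132 ] rot [-0.0006 -0.0002 -0.1181] yaw now -9.17 q [-0.74  0.2   1.94 -0.    1.   -0.58] t 15.1 F [-3.  -0.3  0.4]
```

In the tool's units: -0.1 m is -0.1333, -0.07 m is -0.0933.

{"method": "send_path", "body": {
  "ticks": [
    [[0,0,-0.0133,0,0,0],[0,0,-0.04,0,0,0],[0,0,-0.0933,0,0,0],[0,0,-0.1333,0,0,0]]
  ]
}}

```text
clock: 15.5
tcp_pos: [0.4647, -0.3544, 0.301]
orientation: [2.392, 2.037, 0.0]
force: [0.0, -0.8, -1.3]
finger_gap: 0.144
grasp_force: 50.0
```

```bash
python3 - <<'E'
from h import *
print(probe_bus.state()["grasp_force"],probe_bus.state()["finger_gap"]*95)
th=np.radians(-2.4); R=np.array([[np.cos(th),-np.sin(th)],[np.sin(th),np.cos(th)]])
h=np.array([.5648,.0232])+R@[-.05,0]; print(h)
go((h[0],h[1],.1992-.1713+.10),th,grasp=True)
E
```

```text
49.99934434890747 13.69419792847181
[0.51484386 0.02529378]
shift [ 0.3828 -0.011   0.0018] rot [ 0.0003  0.0002 -0.1181] yaw now -9.17 q [-0.74  0.07  1.89  0.    1.18 -0.58] t 15.5 F [ 0.  -0.8 -1.3]
```

In the tool's units: 0.3828 m is 0.5104, 0.37 m is 0.4933, -0.118 rad is -0.059.

{"method": "send_path", "body": {
  "ticks": [
    [[0.04,-0.0013,0,0,0,-0.0075],[0.0933,-0.0027,0,0,0,-0.015],[0.1467,-0.004,0,0,0,-0.0225],[0.2,-0.0053,0,0,0,-0.03],[0.2533,-0.008,0,0,0,-0.0375],[0.3067,-0.0093,0,0,0,-0.045],[0.36,-0.0107,0,0,0,-0.0525],[0.4133,-0.012,0,0,0,-0.059],[0.46,-0.0133,0,0,0,-0.059],[0.4933,-0.0147,0,0,0,-0.059],[0.5104,-0.0147,0,0,0,-0.059],[0.5104,-0.0147,0,0,0,-0.059]]
  ]
}}

```text
clock: 16.7
tcp_pos: [0.5149, 0.0262, 0.2993]
orientation: [2.265, 2.177, -0.0]
force: [0.3, -0.0, -2.6]
finger_gap: 0.143
grasp_force: 50.0
```

```bash
python3 - <<'E'
from h import *
grab_frame("wrist");grab_frame("wrist")
wshot("w10"); f=grab_frame("scene"); cv2.imwrite("pics/s10.png",f["image"][:,:,::-1])
cv2.imwrite("pics/w10b.png",cv2.resize(cv2.imread("pics/w10.png"),(800,600),interpolation=cv2.INTER_CUBIC))
E
```

```text
16.8 [0.51484522 0.0247305  0.29925519] [ 2.26727558e+00  2.17417521e+00 -9.15359754e-04] [-5.600e-02 -8.400e-02  2.046e+00 -1.000e-03  1.180e+00 -1.400e-02]
```

View pics/w10b.png

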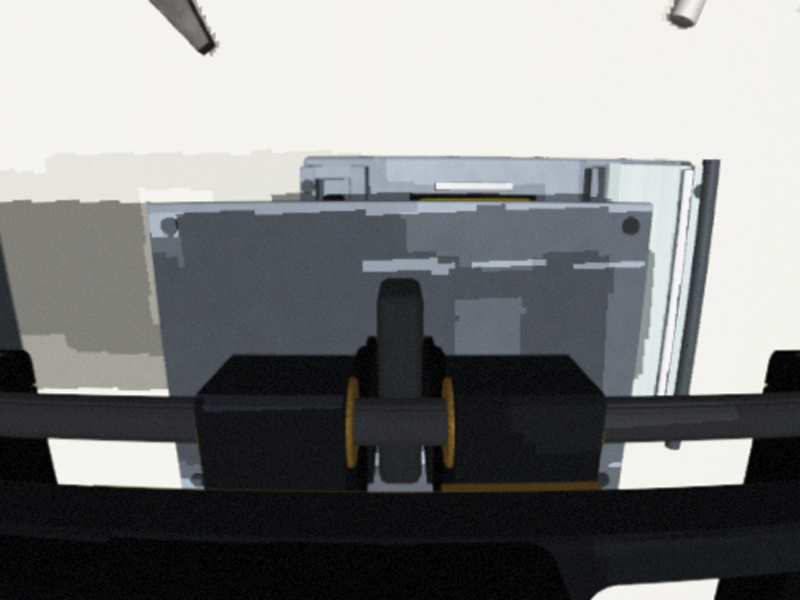

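Cover is held level; its left edge runs (149,202)–(652,204), tray left edge beyond it (305,157)–(693,161).

```bash
python3 - <<'E'
from h import *
f=lambda p,z: W2P("w10",np.array(p)*.64-.18,z)[:2]*1000
th=np.radians(-2.4); R=np.array([[np.cos(th),-np.sin(th)],[np.sin(th),np.cos(th)]]); c=np.array([564.8,23.2])
T=lambda P:(R.T@(P-c)).round(1)
for n,z,ps in [("cover",.104,[(149,202),(652,204),(168,388),(633,388)]),("holes",.104,[(168,225),(631,226),(196,480),(604,480)]),("tray z8",.008,[(305,157),(693,161)]),("z20",.020,[(303,166),(368,167)]) ]:
    for p in ps: print(n,p,f(p,z).round(1),"tray",T(f(p,z)))
s=probe_bus.state(); print("tcp tray",T(s["tcp_pos"][:2]*1000), s["tcp_pos"])
E
```

```text
cover (149, 202) [431.   86.2] tray [-136.4   57.3]
cover (652, 204) [604.9  78.6] tray [37.8 57. ]
cover (168, 388) [427.4  17.1] tray [-137.   -11.8]
cover (633, 388) [603.   10.1] tray [ 38.7 -11.5]
holes (168, 225) [436.7  77.9] tray [-130.3   49.3]
holes (631, 226) [597.7  71.2] tray [30.9 49.3]
holes (196, 480) [432.1 -22.8] tray [-130.6  -51.5]
holes (604, 480) [594.7 -29.4] tray [ 32.1 -51.3]
tray z8 (305, 157) [469.5 101.8] tray [-98.5  74.6]
tray z8 (693, 161) [674.3  93.8] tray [106.4  75.2]
z20 (303, 166) [470.3  97.1] tray [-97.5  69.9]
z20 (368, 167) [502.5  95.2] tray [-65.3  69.3]
tcp tray [-50.   -1.1] [0.5148474  0.02420706 0.29919276]
```

The manual's scale: shifts go in shares of 75 cm and turns go in shares of 2 rad. Converting my numbers, 0.0755 m is 0.1007, 0.0052 m is 0.0069, 0.026 rad is 0.013.

{"method": "send_path", "body": {
  "ticks": [
    [[0.0011,0.0023,0.0267,0.0045,0,0],[0.0011,0.0045,0.06,0.009,0,0],[0.0011,0.0069,0.08,0.013,0,0],[0.0011,0.0069,0.0907,0.013,0,0],[0.0011,0.0069,0.0973,0.013,0,0],[0.0011,0.0069,0.1007,0.013,0,0],[0.0011,0.0069,0.1007,0.013,0,0],[0.0011,0.0069,0.1007,0.013,0,0]]
  ]
}}

```text
clock: 17.7
tcp_pos: [0.5205, 0.0258, 0.2246]
orientation: [-2.255, -2.162, 0.027]
force: [-1.0, -0.2, -3.1]
finger_gap: 0.145
grasp_force: 50.0
```

```bash
python3 - <<'E'
from h import *
th=np.radians(-2.4); Rt=np.array([[np.cos(th),-np.sin(th)],[np.sin(th),np.cos(th)]]); c=np.array([564.8,23.2])
s=probe_bus.state(); M=Ro.from_rotvec(s["orientation"]).as_matrix(); p=s["tcp_pos"]+M@[0,0,.1992]
print("cover centre tray",(Rt.T@(p[:2]*1000-c)).round(1),p[2]*1000,"tooly",M[:,1].round(4),"F",s["force"])
f=grab_frame("side"); im=f["image"][:,:,::-1]
cv2.imwrite("pics/s11.png",cv2.resize(im[170:290,160:320],(800,600),interpolation=cv2.INTER_CUBIC))
E
```

```text
cover centre tray [-49.3   0.8] 25.434954042265005 tooly [ 0.9988 -0.0419 -0.0245] F [-0.96892982 -0.24775827 -3.11703563]
```

View pics/s11.png

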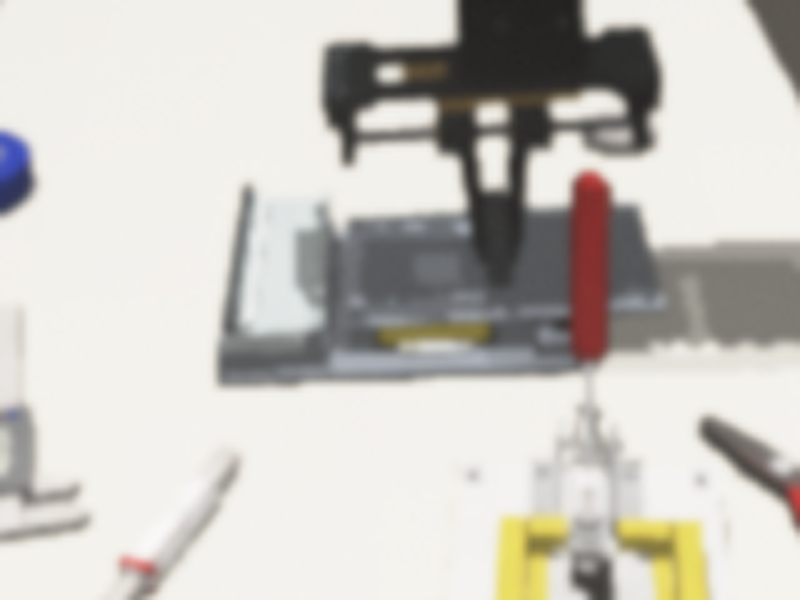

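The cover's far edge lies just in front of the flap lip (335,265), parallel to it. Slide in.

In the tool's units: 0.042 m is 0.056, 0.0012 m is 0.0016.

{"method": "send_path", "body": {
  "ticks": [
    [[0,0,0.0016,0,0,0],[0,0.004,0.0015,0,0,0],[0,0.0107,0.0013,0,0,0],[0,0.0173,0.0012,0,0,0],[0,0.024,0.0011,0,0,0],[0,0.0307,0.0008,0,0,0],[0,0.0373,0.0007,0,0,0],[0,0.044,0.0005,0,0,0],[0,0.0493,0.0004,0,0,0],[0,0.0533,0.0003,0,0,0],[0,0.056,0.0001,0,0,0],[0,0.056,0.0001,0,0,0]]
  ]
}}

```text
clock: 18.95
tcp_pos: [0.5622, 0.024, 0.2224]
orientation: [-2.254, -2.161, 0.028]
force: [-0.4, 0.5, -2.3]
finger_gap: 0.143
grasp_force: 50.0
```

```bash
cat >> h.py <<'E'
def cov():
    th=np.radians(-2.4); Rt=np.array([[np.cos(th),-np.sin(th)],[np.sin(th),np.cos(th)]]); c=np.array([564.8,23.2])
    s=probe_bus.state(); M=Ro.from_rotvec(s["orientation"]).as_matrix(); p=s["tcp_pos"]+M@[0,0,.1992]
    print("cover centre tray",(Rt.T@(p[:2]*1000-c)).round(1),p[2]*1000,"tooly",M[:,1].round(4),"F tray",(Rt.T@s["force"][:2]).round(1),s["force"][2].round(1),"M",s["torque"].round(2))
E
python3 -c "from h import *; cov()"
```

```text
cover centre tray [-7.7  0.7] 23.280260249584572 tooly [ 0.9988 -0.042  -0.0258] F tray [-0.4  0.4] -2.3 M [-0.06  0.02 -0.03]
```

In the tool's units: 0.003 m is 0.004, 0.002 m is 0.0027.

{"method": "send_path", "body": {
  "ticks": [
    [[0,0.0013,0,0,0,0],[0,0.0027,0,0,0,0],[0,0.004,0,0,0,0],[0,0.004,0,0,0,0]]
  ]
}}

```text
clock: 19.35
tcp_pos: [0.5651, 0.0239, 0.2225]
orientation: [-2.254, -2.161, 0.028]
force: [-0.2, 0.3, -2.0]
finger_gap: 0.145
grasp_force: 50.0
```

```bash
python3 -c "from h import *; cov()"
```

```text
cover centre tray [-4.9  0.7] 23.377318562857102 tooly [ 0.9988 -0.042  -0.0259] F tray [-0.2  0.3] -2.0 M [ 0.    0.07 -0.03]
```

{"method": "send_path", "body": {
  "ticks": [
    [[0,0.0013,0,0,0,0],[0,0.002,0,0,0,0],[0,0.002,0,0,0,0]]
  ]
}}

```text
clock: 19.65
tcp_pos: [0.5666, 0.0239, 0.2225]
orientation: [-2.254, -2.161, 0.028]
force: [-0.5, 0.6, -2.2]
finger_gap: 0.142
grasp_force: 50.0
```

```bash
python3 -c "from h import *; cov()"
```

```text
cover centre tray [-3.4  0.7] 23.335457861965477 tooly [ 0.9988 -0.042  -0.0259] F tray [-0.5  0.6] -2.2 M [-0.1   0.12  0.04]
```

In the tool's units: 0.001 m is 0.0013, 0.0005 m is 0.0007.

{"method": "send_path", "body": {
  "ticks": [
    [[0,0.0007,0,0,0,0],[0,0.0013,0,0,0,0],[0,0.0013,0,0,0,0]]
  ]
}}

```text
clock: 19.95
tcp_pos: [0.5672, 0.0239, 0.2222]
orientation: [-2.253, -2.16, 0.03]
force: [-2.7, 0.4, -1.2]
finger_gap: 0.143
grasp_force: 50.0
```

```bash
python3 -c "from h import *; cov()"
```

```text
cover centre tray [-3.1  0.8] 23.070027393230745 tooly [ 0.9987 -0.0419 -0.0277] F tray [-2.7  0.3] -1.2 M [-0.06  0.52 -0.02]
```

{"method": "send_path", "body": {
  "ticks": [
    [[0,0.0007,0,0,0,0],[0,0.0013,0,0,0,0],[0,0.0013,0,0,0,0]]
  ]
}}

```text
clock: 20.25
tcp_pos: [0.5677, 0.0238, 0.2219]
orientation: [-2.252, -2.159, 0.033]
force: [-6.8, 0.2, 1.3]
finger_gap: 0.144
grasp_force: 50.0
```

```bash
python3 -c "from h import *; cov()"
```

```text
cover centre tray [-3.2  0.8] 22.81297700261825 tooly [ 0.9987 -0.0419 -0.0302] F tray [-6.8 -0.1] 1.3 M [-0.03  1.09 -0.04]
```

Rail contact at tray x −3.1 as specified. Now level and press down.

In the tool's units: -0.0055 m is -0.0073, -0.0041 m is -0.0055, -0.026 rad is -0.013.

{"method": "send_path", "body": {
  "ticks": [
    [[0,-0.0017,0.0008,-0.0033,0,0],[0,-0.0036,0.0016,-0.0065,0,0],[0,-0.0055,0.0024,-0.0098,0,0],[0,-0.0073,0.0032,-0.013,0,0],[0,-0.0073,0.0032,-0.013,0,0],[0,-0.0073,0.0032,-0.013,0,0]]
  ]
}}

```text
clock: 20.85
tcp_pos: [0.5624, 0.0241, 0.2199]
orientation: [-2.266, -2.173, 0.003]
force: [-5.9, 0.8, 2.3]
finger_gap: 0.144
grasp_force: 50.0
```

```bash
python3 -c "from h import *; cov()"
```

```text
cover centre tray [-3.   0.8] 20.720653594776124 tooly [ 0.9991 -0.0419 -0.0031] F tray [-5.9  0.6] 2.3 M [-0.01  1.33 -0.05]
```

In the tool's units: 0.001 m is 0.0013, 0.0005 m is 0.0007, -0.003 rad is -0.0015.

{"method": "send_path", "body": {
  "ticks": [
    [[0,0,0.0007,-0.001,0,0],[0,0,0.0013,-0.0015,0,0],[0,0,0.0013,-0.0015,0,0]]
  ]
}}

```text
clock: 21.15
tcp_pos: [0.5622, 0.0241, 0.2194]
orientation: [-2.266, -2.174, 0.002]
force: [-9.1, 0.5, 5.8]
finger_gap: 0.145
grasp_force: 50.0
```

```bash
python3 -c "from h import *; cov()"
```

```text
cover centre tray [-3.1  0.7] 20.15416230489847 tooly [ 0.9991 -0.0419 -0.002 ] F tray [-9.1  0.1] 5.8 M [-0.03  1.89 -0.06]
```

{"method": "send_path", "body": {
  "ticks": [
    [[0,0,0.0007,0,0,0],[0,0,0.0013,0,0,0],[0,0,0.0013,0,0,0]]
  ]
}}

```text
clock: 21.45
tcp_pos: [0.5622, 0.0241, 0.2192]
orientation: [-2.266, -2.173, 0.003]
force: [-14.3, 0.4, 12.1]
finger_gap: 0.143
grasp_force: 50.0
```

```bash
python3 -c "from h import *; cov()"
```

```text
cover centre tray [-3.1  0.8] 19.99865650999752 tooly [ 0.9991 -0.0418 -0.0024] F tray [-14.3  -0.2] 12.1 M [-0.03  2.21 -0.01]
```

In the tool's units: -0.001 m is -0.0013, -0.0005 m is -0.0007, -0.001 rad is -0.0005.

{"method": "send_path", "body": {
  "ticks": [
    [[0,-0.0007,0.0003,-0.0005,0,0],[0,-0.0013,0.0007,-0.001,0,0],[0,-0.0013,0.0007,-0.001,0,0],[0,-0.0013,0.0007,-0.001,0,0]]
  ]
}}

```text
clock: 21.85
tcp_pos: [0.5616, 0.0241, 0.2192]
orientation: [2.267, 2.174, 0.001]
force: [-11.4, -0.2, 13.1]
finger_gap: 0.143
grasp_force: 50.0
```

```bash
python3 -c "from h import *; cov()"
```

```text
cover centre tray [-3.   0.7] 19.981093234806153 tooly [ 9.991e-01 -4.180e-02  9.000e-04] F tray [-11.4  -0.7] 13.1 M [ 0.    2.33 -0.1 ]
```

In the tool's units: 0.0008 m is 0.0011, 0.0004 m is 0.0005, -0.001 rad is -0.0005.

{"method": "send_path", "body": {
  "ticks": [
    [[0,-0.0004,0.0005,0,0,0],[0,-0.0007,0.0011,-0.0005,0,0],[0,-0.0007,0.0011,-0.0005,0,0],[0,-0.0007,0.0011,-0.0005,0,0]]
  ]
}}

```text
clock: 22.25
tcp_pos: [0.5614, 0.0241, 0.2192]
orientation: [2.266, 2.173, 0.002]
force: [-13.2, 0.3, 16.5]
finger_gap: 0.145
grasp_force: 50.0
```

```bash
python3 - <<'E'
from h import *
cov()
f=grab_frame("side")["image"][:,:,::-1]; g=grab_frame("scene")["image"][:,:,::-1]
a=cv2.resize(f[195:255,195:285],(800,533),interpolation=cv2.INTER_CUBIC)[120:420]
b=cv2.resize(g[150:230,180:300],(800,533),interpolation=cv2.INTER_CUBIC)[70:370]
cv2.imwrite("pics/fin.png",np.vstack([a,b]))
E
```

```text
cover centre tray [-3.   0.8] 19.98465396273702 tooly [ 0.9991 -0.0418  0.0023] F tray [-13.2  -0.3] 16.5 M [-0.03  2.66 -0.  ]
```

View pics/fin.png

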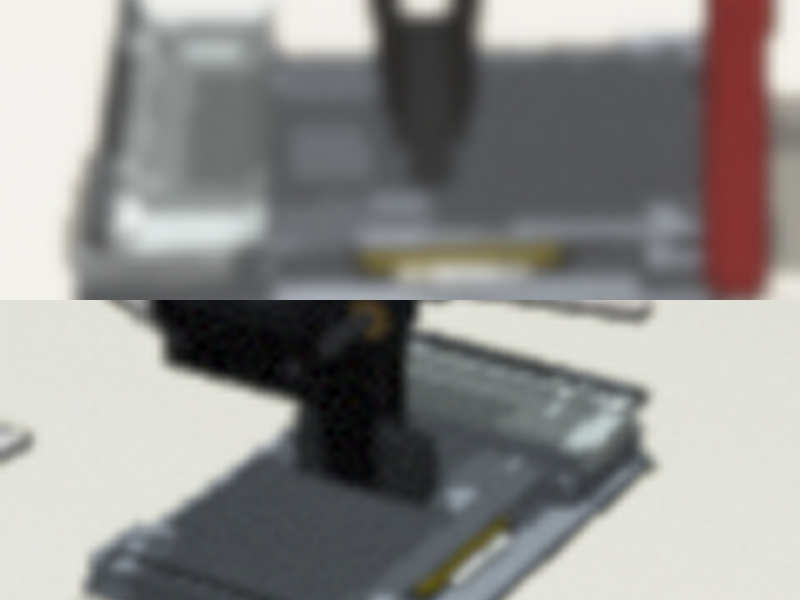

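The cover lies flat along the sill (side and scene crops), its far edge under the closed flap, plates in the bays; about 18 N down with almost no net moment at the cover. Verify that it stays steady, then hand in.

{"method": "send_path", "body": {
  "ticks": [
    [[0,0,0,0,0,0],[0,0,0,0,0,0],[0,0,0,0,0,0],[0,0,0,0,0,0],[0,0,0,0,0,0],[0,0,0,0,0,0]]
  ]
}}

```text
clock: 22.95
tcp_pos: [0.5614, 0.0241, 0.2191]
orientation: [2.266, 2.173, 0.002]
force: [-13.6, -0.3, 15.7]
finger_gap: 0.145
grasp_force: 50.0
```

```bash
python3 -c "
from h import *; cov(); print(job_done())"
```

```text
cover centre tray [-3.   0.7] 19.941674025394736 tooly [ 0.9991 -0.0418  0.0022] F tray [-13.5  -0.9] 15.7 M [-0.04  2.69 -0.01]
the job is handed in; nothing more can be done
None
```

Job handed in at about 23 s: both pin plates are seated in their bays, and the cover is under the closed flap against the hinge rail, still held and pressed flat with about 16 N; the pliers and ring gauge were not touched, and no verdict was returned.

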